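# Set the pottery wheel's mode switch with a screwdriver

## Task

Two grey switch boxes on the pottery bench each have a slotted rotary switch on top. Take the flat screwdriver out of its wooden stand, put its blade in the slot of the larger switch and turn that switch a quarter turn clockwise (seen from above), as far as its stop. Leave the smaller switch as it is, and put the screwdriver back upright in the hole of its stand, with its guard resting on the wood.

Things in the scene. Friction and masses are not known exactly. Their poses are not given: they have to be found in the camera images.
- driver_grip (a point): Centre of the handle of the flat screwdriver (loose, about 160 g) that stands upright, blade down, in the wooden stand. Pale wooden handle: a rounded bar 22 mm thick along this point's x, 30 mm wide along y, 86 mm long along z (up); its top is 43 mm above this point. Grip it across the 22 mm. The blade lies in the plane of the wide side (y). It may stand in the stand at any yaw.
- driver_guard (a point): Centre of the underside of the screwdriver's round guard (44 mm across, 6 mm thick, right below the handle), 49 mm below driver_grip, same axes. Below it a 10 mm thick steel shank and the blade; the blade's end is 75 mm lower. Fully home in the stand, this point is level with stand_mouth.
- driver_tip (a point): Middle of the end of the screwdriver's blade, 124 mm below driver_grip, same axes. The blade is 4 mm thick along x, 16 mm wide along y, 24 mm long.
- stand_mouth (a point): Centre of the hole's mouth in the top face of the screwdriver stand, a fixed wooden block 80 x 80 mm and 84 mm high with one round through-hole 26 mm wide (rim chamfered 3 mm). The shank and blade go in the hole and the guard rests on the top face. z is up.
- mode_switch_slot (a point): Centre of the LARGER slotted switch, level with its top: a grey disc 50 mm across, top 66 mm above the bench, on a fixed grey box 100 x 100 x 50 mm. The slot runs right across it along this point's x (turning with it), 7.5 mm wide, 11 mm deep below this point; edges sloped 45 degrees to a 15.5 mm wide mouth. The blade fits with about 13 degrees of play before it drives the switch.
- mode_switch (a joint): Angle of the larger switch in rad: 0 at its anticlockwise stop, growing as it turns clockwise seen from above, 1.6 at its clockwise stop. It starts between 0 and 0.15, and stays where it is left. It turns against about 0.06 N m of friction.
- trim_switch (a joint): Angle of the SMALLER slotted switch (28 mm across, slot 3.5 mm wide, top 62 mm above the bench), which sits on another fixed box of the same kind (100 x 100 x 50 mm); same sense. It starts between 0 and 0.15. To be left alone.

How it is judged (in metres and radians):
On the way, in this order (a step that is already met when the one before it is completed fails the run):
1. the screwdriver's blade is down in the slot of the larger switch, before it is turned (horizontal distance between driver_tip and mode_switch_slot below 0.015 m and z of driver_tip in the frame of mode_switch_slot below -0.004 m and value of joint mode_switch below 1.1 rad), for 0.1 s.
2. the larger switch reaches a quarter turn clockwise with the blade in its slot (value of joint mode_switch above 1.22 rad and horizontal distance between driver_tip and mode_switch_slot below 0.02 m and z of driver_tip in the frame of mode_switch_slot below -0.002 m), for 0.1 s.
At the end, for the whole second after the job is handed in: The larger switch is turned clockwise to within 20 degrees of a quarter turn (above 1.22 rad), the smaller one is not turned (below 0.45 rad), and the screwdriver stands in its stand's hole: within 15 mm of its centre, guard within 6 mm of the wood, within 11 degrees of upright (value of joint mode_switch above 1.22 rad and value of joint trim_switch below 0.45 rad and horizontal distance between driver_guard and stand_mouth below 0.015 m and z of driver_guard in the frame of stand_mouth below 0.006 m and angle between driver_guard's own z axis and vertical below 0.2 rad); the robot touches nothing.
It fails at once if the smaller switch is turned (value of joint trim_switch above 0.45 rad).
It also fails if it takes over 61 s, if anything falls off the work surface, if the arm or the gripper's body presses on something with over 40 N, if the wrist force passes 120 N, or if a joint passes its speed limit or range.

## Robot

A 6-joint arm with a two-finger parallel gripper is mounted at the origin on the work surface. World frame = base frame: x ahead of the robot, y to its left, z up, the work surface at z = 0. Lengths are in mm, angles in rad, forces in N, time in s.
With the tool pointing down it reaches from about 350 to 775 mm from the base axis. Payload 7.3 kg.
Tool frame: the origin (TCP) lies between the finger pads; the fingertips stand 25 mm ahead of it and the grasp point (between the pads) lies 6 mm ahead of it; z points along the fingers, y is the line along which they close (so a half turn about z gives the same grasp; the last joint's range is limited). The gripper opens to 92 mm and grips with 3 to 60 N. Pads are 19 mm wide; open, the fingers measure 130 mm over their backs; the gripper's body (75 mm by 190 mm) begins 47 mm behind the grasp point.
Start: joints at [-1.286, 0.342, 1.524, -0, 1.275, -0.146], TCP at [219.262, -477.039, 251.741] pointing down, gripper open.
Joint ranges: [-2.53, 2.53], [-0.77, 2.02], [0.04, 2.7], [-1, 4.14], [0.28, 2.66], [-3.11, 3.11]. Speed limits (rad/s): [2.57, 2.57, 3.14, 3.14, 3.14, 3.14].

## Interface

Orientations are given as [roll, pitch, yaw] about the fixed x, y, z axes, in that order (R = Rz(yaw) Ry(pitch) Rx(roll)).
In Python, from plant import bot gives the robot as it stands.
- The arm moves only by the tool play_rows, never from a script. Its argument "commands" is a list of rows, each an object of numbers: "x", "y", "z": the shift along the tool's x, y, z in m; "twist": the turn about the tool's z in degrees. In form: [{"x": .., "y": .., "z": .., "twist": ..}, ...]. A call has exactly 8 rows; each row is the pose to reach, as a shift and turn from the pose commanded when the call began, along the tool's axes at that moment; what a row does not reach only later rows make up. A row lasts 1/10 s, in which the tool goes at most 50 mm and 8.59 degrees, less where a joint would pass 70% of its speed; a pose out of reach is approached as far as the arm can. A call with a gripper value outside its range is refused whole. "jaw" is the closure, from 0 (fully open) to 1 (shut), set as the call begins (left out, the last holds). The fingers move at their own pace and stop on an object; the grip force is fixed at half the most. Time passes only in rows, so rows that repeat a pose let the fingers close, or fill a call up. It gives the time, the measured TCP pose, the force, the opening and the grip force at its end, in the units of the state.
- bot.get_obs(): the state, without advancing time (a new reading comes with each control period).
- bot.capture(name): name is "scene" or "top" or "wrist"; returns a dict with "pixels" (400x640x3 uint8, red, green, blue), "fx", "fy", "cx", "cy" (pixels), "k1" (the pictures are not rectified: a ray, as slopes to the right and down, at radius r is drawn at 1 + k1 r^2 times it, then the intrinsics apply), "eye" and "rotation" of the camera in the world. Camera axes: x right, y down, z forward; pixel columns grow to the right and rows downward; lengths in mm; the calibration is good to about 2 mm. A picture is of the moment at which its call begins. There is no depth.
- bot.close_job(): hands the job in; it is judged then, once.
The state is a dict: "time": time; "joint_positions": joint angles; "dq": joint speeds; "tau": joint torques, N m; "tool_pos": TCP position; "tcp_rot": TCP orientation; "contact_force": force on the tool from outside, world axes, zero at the start; "moment": the same for the moment, N m; "grip_width": finger opening in mm; "finger_force": force on a finger pad.
Only numpy, scipy, OpenCV 4.12 (cv2) and the standard library are available. Lean on these libraries where they do the work, as an engineer would, in place of code of your own. Each camera call takes 0.05 s, during which the arm holds its last target. There are 200 camera calls.

## Working session

There is one attempt and no reset: what is moved stays moved. The work goes in short steps, Python scripts to look and compute and a tool call to move; the robot and the scene stay as the last step left them, time stands still between calls to the robot, and variables do not carry over. Pictures are saved under pics/ and viewed, at most 11 in all, crops included, and the job is handed in when it is done.

Besides the shell and the picture viewer there is one more tool, called after ">>>" by a JSON object that holds its "method" and its "body". play_rows: Moves the arm, as the interface text tells. Its arguments: {"type":"object","properties":{"commands":{"type":"array"},"jaw":{"type":"number"}},"required":["commands"]}

```bash
mkdir -p pics
cat > h.py <<'E'
import numpy as np, cv2
from plant import bot
def snap(cam,name):
    c=bot.capture(cam); cv2.imwrite(f'pics/{name}.png',cv2.cvtColor(c['pixels'],cv2.COLOR_RGB2BGR))
    np.save(f'pics/{name}.npy',{k:v for k,v in c.items()},allow_pickle=True); return c
def load(name): return np.load(f'pics/{name}.npy',allow_pickle=True).item()
def ray(c,u,v):
    K=np.array([[c['fx'],0,c['cx']],[0,c['fy'],c['cy']],[0,0,1]]); 
    p=cv2.undistortPoints(np.array([[[u,v]]],float),K,np.array([c['k1'],0,0,0,0]))[0,0]
    return np.array(c['rotation'])@np.array([p[0],p[1],1])
def at(c,u,v,z):
    d=ray(c,u,v); e=np.array(c['eye']); return e+d*(z-e[2])/d[2]
E
python3 - <<'E'
from h import *
a=snap('scene','s1');b=snap('top','t1')
for c in(a,b): print({k:v for k,v in c.items() if k!='pixels'})
print(bot.get_obs())
E
```

```text
{'fx': 408.41824071734186, 'fy': 408.41824071734186, 'cx': 321.51184116090434, 'cy': 199.46217779617382, 'k1': -0.007181029492850681, 'eye': array([997.50528713, 222.60229573, 792.25386955]), 'rotation': array([-2.4943336 , -0.00834911,  2.00339449])}
{'fx': 515.517021175138, 'fy': 515.517021175138, 'cx': 324.3214322277543, 'cy': 204.7450780962437, 'k1': -0.16597434554487453, 'eye': array([ 359.2749116 ,   25.38133454, 1421.8627384 ]), 'rotation': array([-3.03860969, -0.01526852, -1.57971183])}
{'time': 0.1, 'joint_positions': array([-1.28599171e+00,  3.42619385e-01,  1.52488905e+00,  3.92049300e-06,
        1.27539763e+00, -1.46007415e-01]), 'dq': array([ 0.00104698, -0.00222569, -0.00312521,  0.00256529, -0.00164297,
        0.00119234]), 'tau': array([ 2.00236376e-03, -4.32003558e+01, -2.44694799e+01,  7.20082107e-02,
        5.26959740e-02, -4.86080432e-05]), 'tool_pos': array([ 219.17285367, -476.71547715,  251.14323249]), 'tcp_rot': array([-3.14029376e+00, -1.94796584e-04,  4.30810759e-01]), 'contact_force': array([-0.04914786,  0.10627596, -0.00296318]), 'moment': array([ 0.00297156, -0.0132723 ,  0.03520102]), 'finger_force': 0.0, 'grip_width': 91.64989012595645}
```

View pics/t1.png

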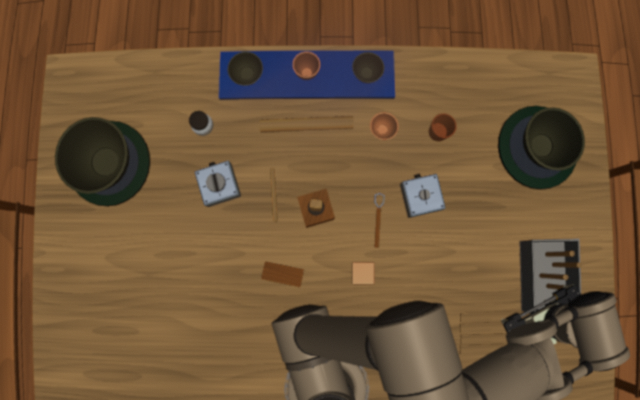

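View pics/s1.png

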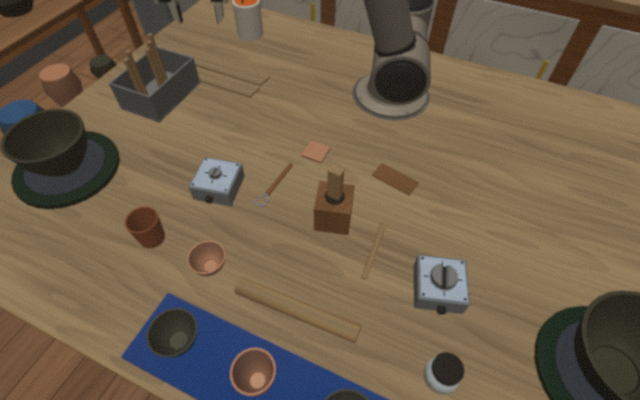

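The top view shows the larger switch at about (217,183), the smaller at (424,195), and the stand with the driver at (316,206). The scene view shows the larger switch at (444,274) and the handle at (336,180). I'll enlarge the details next.

```bash
python3 - <<'E'
s=open('h.py').read()
s=s.replace("return np.array(c['rotation'])@","return Rotation.from_euler('xyz',c['rotation']).as_matrix()@").replace("import numpy","from scipy.spatial.transform import Rotation\nimport numpy",1)
open('h.py','w').write(s)
E
python3 - <<'E'
from h import *
a=load('s1');b=load('t1')
f=lambda n,x,y,w:cv2.resize(cv2.imread(f'pics/{n}.png')[y:y+w,x:x+w],(400,300*w*4//3//w),interpolation=cv2.INTER_CUBIC)
r1=np.hstack([f('t1',192,158,50),f('t1',291,180,50)])
cv2.imwrite('pics/c1.png',r1)
print('mode',at(b,217,183,66),at(a,444,274,66))
print('trim',at(b,424,195,62),at(a,215,173,62))
print('stand top',at(a,335,196,84)); print('handle top',at(b,315.5,203,176),at(a,336,169,176))
E
```

```text
mode [559.64704237 289.24828099  66.        ] [560.97990918 292.94370296  66.        ]
trim [ 523.95711177 -264.27637347   62.        ] [ 529.41246772 -262.70482203   62.        ]
stand top [487.79631748  26.26573511  84.        ]
handle top [492.29398813  26.61197564 176.        ] [490.55462487  26.17935236 176.        ]
```

View pics/c1.png

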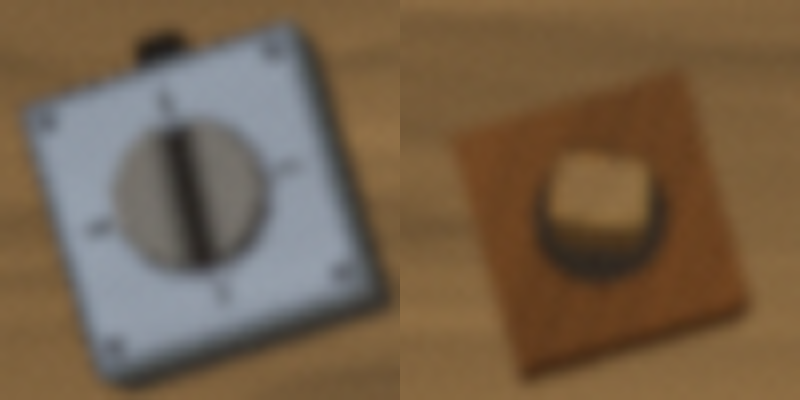

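>>> {"method": "play_rows", "body": {"commands": [{"x": 0.03,"y": -0.022,"z": -0.04,"twist": -8},{"x": 0.06,"y": -0.044,"z": -0.07,"twist": -16},{"x": 0.09,"y": -0.067,"z": -0.07,"twist": -24},{"x": 0.12,"y": -0.09,"z": -0.07,"twist": -32},{"x": 0.15,"y": -0.113,"z": -0.07,"twist": -40},{"x": 0.18,"y": -0.135,"z": -0.07,"twist": -48},{"x": 0.21,"y": -0.158,"z": -0.07,"twist": -56},{"x": 0.24,"y": -0.18,"z": -0.07,"twist": -64}]}}

```text
time: 0.9
tool_pos: [362.4, -211.7, 321.6]
tcp_rot: [-3.141, -0.0, 1.553]
contact_force: [0.1, -1.0, 0.1]
grip_width: 91.7
finger_force: 0.0
```

```bash
cat >> h.py <<'E'
def pose():
    o=bot.get_obs(); return np.array(o['tool_pos']),np.degrees(o['tcp_rot'])
def go(x,y,z,yaw):
    "shift in tool axes (m) and twist (deg) from measured pose"
    o=bot.get_obs(); R=Rotation.from_euler('xyz',o['tcp_rot']).as_matrix()
    y0=np.degrees(o['tcp_rot'][2]); d=R.T@(np.array([x,y,z])-o['tool_pos'])/1000
    print('t',o['time'],'pos',np.round(o['tool_pos'],1),'rpy',np.round(np.degrees(o['tcp_rot']),1),'shift',np.round(d,4),'twist',round((y0-yaw+180)%360-180,1),'q6',o['joint_positions'][5],'F',np.round(o['contact_force'],1),'w',o['grip_width'])
E
python3 -c "
from h import *
go(460,26,330,90)"
```

```text
t 0.9 pos [ 362.4 -211.7  321.6] rpy [-180.   -0.   89.] shift [ 0.2393  0.0934 -0.0084] twist -1.0 q6 -0.6941826707643802 F [ 0.1 -1.   0.1] w 91.70701795452294
```

>>> {"method": "play_rows", "body": {"commands": [{"x": 0.035,"y": 0.015,"z": 0,"twist": 0},{"x": 0.07,"y": 0.03,"z": 0,"twist": 0},{"x": 0.105,"y": 0.045,"z": 0,"twist": 0},{"x": 0.14,"y": 0.06,"z": 0,"twist": 0},{"x": 0.175,"y": 0.075,"z": 0,"twist": 0},{"x": 0.21,"y": 0.085,"z": 0,"twist": 0},{"x": 0.238,"y": 0.093,"z": 0,"twist": -1},{"x": 0.238,"y": 0.093,"z": 0,"twist": -1}]}}

```text
time: 1.7
tool_pos: [460.9, 25.3, 321.2]
tcp_rot: [-3.141, -0.001, 1.57]
contact_force: [0.7, -1.5, 0.3]
grip_width: 91.7
finger_force: 0.0
```

```bash
python3 -c "
from h import *
c=snap('wrist','w1'); print({k:v for k,v in c.items() if k!='pixels'})
go(491,26,330,90)"
```

```text
{'fx': 297.63516629339614, 'fy': 297.63516629339614, 'cx': 317.84547981561025, 'cy': 194.80135851543886, 'k1': -0.012627752215017586, 'eye': array([461.45097784, 102.48664816, 453.59342606]), 'rotation': array([ 2.85421258e+00,  9.71402155e-05, -1.21461826e-04])}
t 1.75 pos [460.6  23.8 321.2] rpy [-179.9    0.    89.9] shift [ 0.0023  0.0304 -0.0088] twist -0.1 q6 -0.11224660916176368 F [ 0.1 -0.3  0.1] w 91.69500288225683
```

View pics/w1.png

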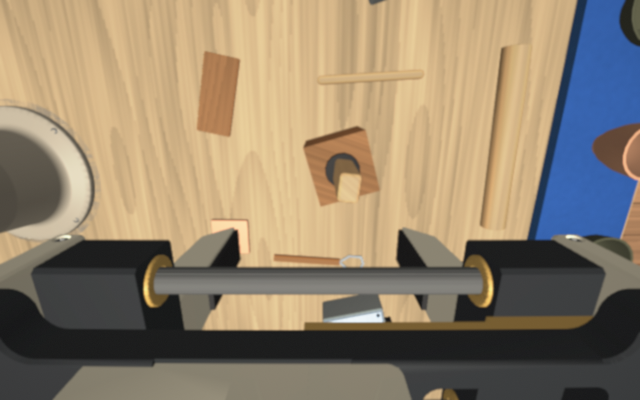

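The wrist view shows the handle's top face at about (349,187) on the stand at (342,165). Next is an enlarged crop for the yaw.

```bash
python3 -c "
from h import *
im=cv2.imread('pics/w1.png')[120:220,295:395]
cv2.imwrite('pics/c2.png',cv2.resize(im,(600,600),interpolation=cv2.INTER_CUBIC))
c=load('w1'); print(at(c,349,187,176))"
```

```text
[491.48540939  28.28975167 176.        ]
```

View pics/c2.png

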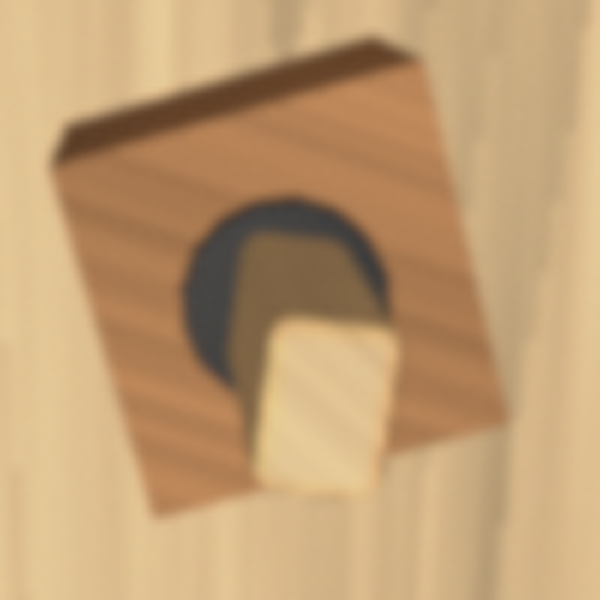

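```bash
python3 -c "
from h import *
c=load('w1')
P=lambda L,z:np.array([at(c,295+(x+.5)/6-.5,120+(y+.5)/6-.5,z)[:2] for x,y in L])
h=P([(273,318),(401,328),(379,499),(255,487)],176); s=P([(52,162),(420,62),(508,420),(155,518)],84)
for q in(h,s):
  e=np.roll(q,-1,0)-q; print(q.mean(0),np.linalg.norm(e,axis=1),np.degrees(np.arctan2(e[:,1],e[:,0])))
b=load('t1')
P=lambda L,z:np.array([at(b,192+(x+.5)/8-.5,158+(y+.5)/8-.5,z)[:2] for x,y in L])
m=P([(174,128),(203,266),(115,195),(268,193),(190,114),(190,272)],66);print(m, np.degrees(np.arctan2(*(m[0]-m[1])[::-1])))
m=P([(25,107),(288,22),(380,300),(105,380)],50);print(m.mean(0));e=np.roll(m,-1,0)-m;print(np.linalg.norm(e,axis=1),np.degrees(np.arctan2(e[:,1],e[:,0])))
"
```

```text
[491.5779509   27.50888236] [20.44119341 28.66027824 20.40869274 28.21490387] [ -4.54303368 -94.83826726 174.20697675  85.2329344 ]
[491.74859633  27.3376349 ] [77.62715247 78.57526891 78.95800261 80.23720027] [  15.09561848  -73.56672013 -163.68400136  105.46791256]
[[585.25750177 299.6451448 ]
 [538.62671081 289.10069828]
 [562.81113732 319.22486802]
 [562.97516417 267.56466621]
 [589.94227143 294.31136568]
 [536.65110541 293.45084447]] 12.741789368356624
[562.68333957 293.95882512]
[ 94.14521748 100.59108029  96.71296469  97.81058381] [ -72.57406487 -161.17091145  105.79631897   17.38760282]
```

>>> {"method": "play_rows", "body": {"commands": [{"x": 0.002,"y": 0.015,"z": 0,"twist": 2},{"x": 0.0035,"y": 0.031,"z": 0,"twist": 4.7},{"x": 0.0035,"y": 0.031,"z": 0.03,"twist": 4.7},{"x": 0.0035,"y": 0.031,"z": 0.06,"twist": 4.7},{"x": 0.0035,"y": 0.031,"z": 0.09,"twist": 4.7},{"x": 0.0035,"y": 0.031,"z": 0.11,"twist": 4.7},{"x": 0.0035,"y": 0.031,"z": 0.11,"twist": 4.7},{"x": 0.0035,"y": 0.031,"z": 0.11,"twist": 4.7}]}}

```text
time: 2.55
tool_pos: [491.7, 25.0, 212.2]
tcp_rot: [-3.141, 0.0, 1.482]
contact_force: [0.4, -0.3, 0.1]
grip_width: 91.9
finger_force: 0.0
```

```bash
python3 -c "
from h import *
go(491.6,27.4,143,85.2)"
```

```text
t 2.55 pos [491.7  25.  212.2] rpy [-180.     0.    84.9] shift [ 0.0024 -0.0003  0.0692] twist -0.3 q6 -0.015997159764262563 F [ 0.4 -0.3  0.1] w 91.92158579502919
```

>>> {"method": "play_rows", "body": {"commands": [{"x": 0.0024,"y": 0,"z": 0.015,"twist": 0},{"x": 0.0024,"y": 0,"z": 0.03,"twist": 0},{"x": 0.0024,"y": 0,"z": 0.045,"twist": 0},{"x": 0.0024,"y": 0,"z": 0.058,"twist": 0},{"x": 0.0024,"y": 0,"z": 0.066,"twist": 0},{"x": 0.0024,"y": 0,"z": 0.069,"twist": 0},{"x": 0.0024,"y": 0,"z": 0.069,"twist": 0},{"x": 0.0024,"y": 0,"z": 0.069,"twist": 0}]}}

```text
time: 3.35
tool_pos: [492.4, 28.1, 143.5]
tcp_rot: [3.14, 0.0, 1.483]
contact_force: [0.8, 0.5, -0.8]
grip_width: 91.5
finger_force: 0.0
```

>>> {"method": "play_rows", "body": {"commands": [{"x": 0,"y": 0,"z": 0,"twist": 0},{"x": 0,"y": 0,"z": 0,"twist": 0},{"x": 0,"y": 0,"z": 0,"twist": 0},{"x": 0,"y": 0,"z": 0,"twist": 0},{"x": 0,"y": 0,"z": 0,"twist": 0},{"x": 0,"y": 0,"z": 0,"twist": 0},{"x": 0,"y": 0,"z": 0,"twist": 0},{"x": 0,"y": 0,"z": 0,"twist": 0}], "jaw": 1}}

```text
time: 4.15
tool_pos: [491.8, 28.3, 142.7]
tcp_rot: [3.142, 0.0, 1.483]
contact_force: [0.7, 0.3, -0.0]
grip_width: 32.2
finger_force: 0.0
```

```bash
python3 -c "
from h import *
go(491.6,27.4,143,85.2)"
```

```text
t 4.15 pos [491.8  28.3 142.7] rpy [180.   0.  85.] shift [-0.0009 -0.0002 -0.0003] twist -0.2 q6 -0.010686723492772547 F [ 0.7  0.3 -0. ] w 32.24419322574688
```

Let the fingers finish closing.

>>> {"method": "play_rows", "body": {"commands": [{"x": 0,"y": 0,"z": 0,"twist": 0},{"x": 0,"y": 0,"z": 0,"twist": 0},{"x": 0,"y": 0,"z": 0,"twist": 0},{"x": 0,"y": 0,"z": 0,"twist": 0},{"x": 0,"y": 0,"z": 0,"twist": 0},{"x": 0,"y": 0,"z": 0,"twist": 0},{"x": 0,"y": 0,"z": 0,"twist": 0},{"x": 0,"y": 0,"z": 0,"twist": 0}]}}

```text
time: 4.95
tool_pos: [491.8, 28.2, 142.6]
tcp_rot: [-3.141, 0.0, 1.483]
contact_force: [-0.3, 0.6, -0.4]
grip_width: 21.9
finger_force: 29.9
```

>>> {"method": "play_rows", "body": {"commands": [{"x": 0,"y": 0,"z": -0.01,"twist": 0},{"x": 0,"y": 0,"z": -0.025,"twist": 0},{"x": 0,"y": 0,"z": -0.045,"twist": 0},{"x": 0,"y": 0,"z": -0.065,"twist": 0},{"x": 0,"y": 0,"z": -0.085,"twist": 0},{"x": 0,"y": 0,"z": -0.105,"twist": 0},{"x": 0,"y": 0,"z": -0.12,"twist": 0},{"x": 0,"y": 0,"z": -0.12,"twist": 0}]}}

```text
time: 5.75
tool_pos: [492.9, 28.2, 265.3]
tcp_rot: [3.136, 0.0, 1.483]
contact_force: [0.2, 0.0, -2.5]
grip_width: 21.7
finger_force: 29.9
```

```bash
python3 -c "
from h import *
go(500,293,263,192.7)"
```

```text
t 5.75 pos [492.9  28.2 265.3] rpy [179.7   0.   85. ] shift [ 0.2644 -0.016   0.0022] twist -107.7 q6 -0.010683605382241449 F [ 0.2  0.  -2.5] w 21.72919294777397
```

>>> {"method": "play_rows", "body": {"commands": [{"x": 0.018,"y": 0.007,"z": 0,"twist": -6.7},{"x": 0.036,"y": 0.014,"z": 0,"twist": -13.5},{"x": 0.054,"y": 0.02,"z": 0,"twist": -20},{"x": 0.072,"y": 0.027,"z": 0,"twist": -27},{"x": 0.09,"y": 0.033,"z": 0,"twist": -34},{"x": 0.108,"y": 0.04,"z": 0,"twist": -40.5},{"x": 0.126,"y": 0.047,"z": 0,"twist": -47},{"x": 0.144,"y": 0.053,"z": 0,"twist": -54}]}}

```text
time: 6.55
tool_pos: [557.2, 167.8, 261.7]
tcp_rot: [-3.14, -0.001, 2.43]
contact_force: [-0.4, 0.1, -1.1]
grip_width: 22.0
finger_force: 29.9
```

```bash
python3 -c "
from h import *
go(625,307,265,192.7)"
```

```text
t 6.55 pos [557.2 167.8 261.7] rpy [-1.799e+02 -1.000e-01  1.393e+02] shift [ 0.0395  0.1497 -0.0034] twist -53.4 q6 -0.6988235873649643 F [-0.4  0.1 -1.1] w 21.97379582636499
```

>>> {"method": "play_rows", "body": {"commands": [{"x": 0.006,"y": 0.021,"z": 0,"twist": -7.5},{"x": 0.012,"y": 0.043,"z": 0,"twist": -15},{"x": 0.017,"y": 0.064,"z": 0,"twist": -22.5},{"x": 0.022,"y": 0.085,"z": 0,"twist": -30},{"x": 0.028,"y": 0.107,"z": 0,"twist": -37.5},{"x": 0.034,"y": 0.128,"z": 0,"twist": -45},{"x": 0.039,"y": 0.149,"z": 0,"twist": -53},{"x": 0.039,"y": 0.149,"z": 0,"twist": -53}]}}

```text
time: 7.35
tool_pos: [625.6, 307.2, 260.6]
tcp_rot: [3.141, -0.002, -2.928]
contact_force: [0.3, -0.7, -1.4]
grip_width: 21.7
finger_force: 29.9
```

```bash
python3 -c "
from h import *
c=snap('wrist','w2'); print(c['eye'],c['rotation'])
go(562,293,200,192.7)"
```

```text
[550.7609322  290.89043603 393.01976381] [ 2.85299495e+00 -1.41739963e-03  1.78589720e+00]
t 7.4 pos [625.3 305.9 260.8] rpy [-1.80e+02 -1.00e-01 -1.68e+02] shift [0.0645 0.0006 0.0609] twist -0.7 q6 -1.4352168651260506 F [-0.   0.1 -2.3] w 22.0537080840856
```

View pics/w2.png

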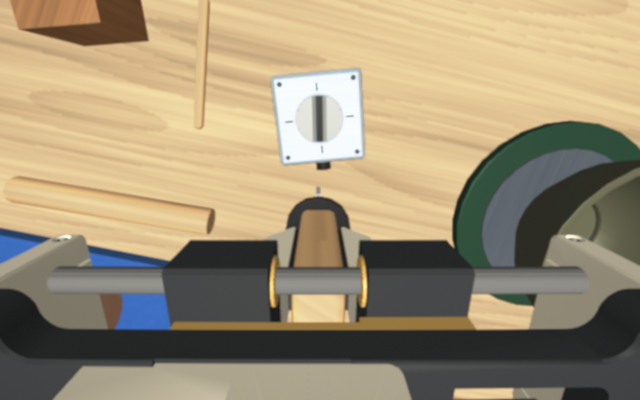

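The wrist view shows the switch centred at about (319,119), with the slot vertical from (319,97) to (319,141). The blade tip is at (318,190).

```bash
python3 -c "
from h import *
im=cv2.imread('pics/w2.png')[85:215,270:370]
cv2.imwrite('pics/c3.png',cv2.resize(im,(460,598),interpolation=cv2.INTER_CUBIC))"
```

```text
(no output)
```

View pics/c3.png

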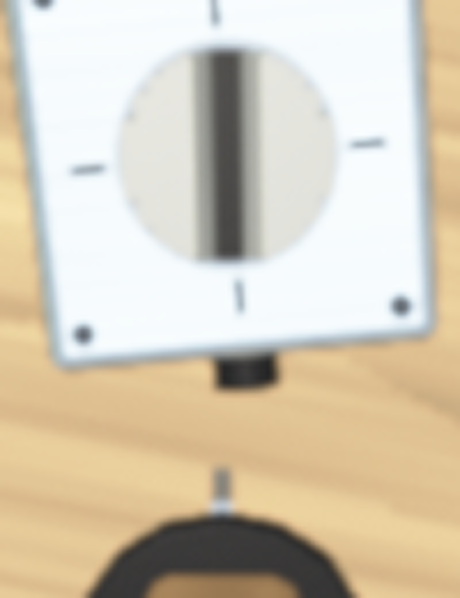

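```bash
python3 -c "
from h import *
c=load('w2')
P=lambda x,y,z:at(c,270+(x+.5)/4.6-.5,85+(y+.5)/4.6-.5,z)
m=P(228,154,66);a=P(225.5,50,66);b=P(230,260,66);print('sw',m,np.degrees(np.arctan2(*(a-b)[1::-1]))%360, np.linalg.norm(a-b), np.linalg.norm(P(118,154,66)-P(338,154,66)))
t=P(222,468,126.5); yaw=np.radians(-168); ax=np.array([np.cos(yaw),np.sin(yaw),0]); tip=t-8*ax; print('tip edge',t,'tip',tip)
p,_=pose();print(p); off=tip-p; print(off)
tg=m-off;go(tg[0],tg[1],200,192.7)"
```

```text
sw [561.91059714 295.24970778  66.        ] 193.65712432481845 47.26505584998897 50.96280263488739
tip edge [619.99823537 306.42697659 126.5       ] tip [627.82341617 308.09027011 126.5       ]
[625.32981274 305.90951485 260.77828076]
[   2.49360343    2.18075526 -134.27828076]
t 7.4 pos [625.3 305.9 260.8] rpy [-1.80e+02 -1.00e-01 -1.68e+02] shift [0.067  0.0012 0.0609] twist -0.7 q6 -1.4352168651260506 F [-0.   0.1 -2.3] w 22.0537080840856
```

>>> {"method": "play_rows", "body": {"commands": [{"x": 0.02,"y": 0,"z": 0,"twist": 0},{"x": 0.04,"y": 0,"z": 0,"twist": -0.5},{"x": 0.055,"y": 0.001,"z": 0.01,"twist": -1.5},{"x": 0.0665,"y": 0.001,"z": 0.02,"twist": -1.5},{"x": 0.0665,"y": 0.001,"z": 0.035,"twist": -1.5},{"x": 0.0665,"y": 0.001,"z": 0.047,"twist": -1.5},{"x": 0.0665,"y": 0.001,"z": 0.047,"twist": -1.5},{"x": 0.0665,"y": 0.001,"z": 0.047,"twist": -1.5}]}}

```text
time: 8.2
tool_pos: [560.5, 291.9, 215.6]
tcp_rot: [-3.141, -0.0, -2.907]
contact_force: [0.1, 0.4, -1.7]
grip_width: 21.7
finger_force: 29.9
```

```bash
python3 -c "
from h import *
c=snap('wrist','w3'); 
im=c['pixels'][100:260,220:420,::-1];cv2.imwrite('pics/c4.png',cv2.resize(im,(750,600),interpolation=cv2.INTER_CUBIC))
go(559.5,292.5,191,193.7)"
```

```text
t 8.25 pos [560.8 292.1 216.1] rpy [-180.     0.  -166.6] shift [0.0011 0.0007 0.0251] twist -0.3 q6 -1.4460742964175355 F [ 0.3 -0.9 -1.9] w 21.770552576253046
```

View pics/c4.png

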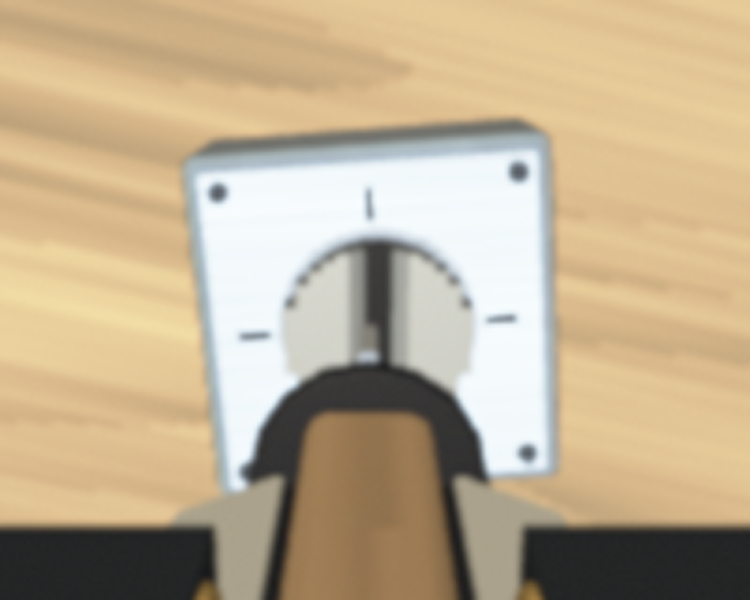

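The blade's near edge, at crop (370,320), sits about 1.7 mm left of the slot's centre line (x≈377) and is parallel to it. I'll shift +y and go down.

>>> {"method": "play_rows", "body": {"commands": [{"x": 0.001,"y": 0.0016,"z": 0,"twist": 0},{"x": 0.001,"y": 0.0016,"z": 0.006,"twist": 0},{"x": 0.001,"y": 0.0016,"z": 0.011,"twist": 0},{"x": 0.001,"y": 0.0016,"z": 0.015,"twist": 0},{"x": 0.001,"y": 0.0016,"z": 0.018,"twist": 0},{"x": 0.001,"y": 0.0016,"z": 0.021,"twist": 0},{"x": 0.001,"y": 0.0016,"z": 0.0235,"twist": 0},{"x": 0.001,"y": 0.0016,"z": 0.0235,"twist": 0}]}}

```text
time: 9.05
tool_pos: [558.9, 293.5, 191.8]
tcp_rot: [-3.141, -0.001, -2.906]
contact_force: [0.8, 0.1, -1.7]
grip_width: 22.0
finger_force: 29.9
```

```bash
python3 -c "
from h import *
go(559.5,292.5,191,193.7);print(bot.get_obs()['moment'])"
```

```text
t 9.05 pos [558.9 293.5 191.8] rpy [-180.    -0.  -166.5] shift [-0.0004 -0.0011  0.0008] twist -0.2 q6 -1.4437129610840016 F [ 0.8  0.1 -1.7] w 21.987363493003084
[ 0.10947171 -0.12269602  0.0096942 ]
```

>>> {"method": "play_rows", "body": {"commands": [{"x": 0,"y": 0,"z": 0,"twist": 6},{"x": 0,"y": 0,"z": 0,"twist": 12},{"x": 0,"y": 0,"z": 0,"twist": 18},{"x": 0,"y": 0,"z": 0,"twist": 24},{"x": 0,"y": 0,"z": 0,"twist": 30},{"x": 0,"y": 0,"z": 0,"twist": 36},{"x": 0,"y": 0,"z": 0,"twist": 42},{"x": 0,"y": 0,"z": 0,"twist": 48}]}}

```text
time: 9.85
tool_pos: [559.4, 295.4, 192.4]
tcp_rot: [3.137, -0.001, 2.535]
contact_force: [1.8, 6.2, -5.9]
grip_width: 22.4
finger_force: 29.9
```

>>> {"method": "play_rows", "body": {"commands": [{"x": 0,"y": 0,"z": 0,"twist": 6},{"x": 0,"y": 0,"z": 0,"twist": 12},{"x": 0,"y": 0,"z": 0,"twist": 18},{"x": 0,"y": 0,"z": 0,"twist": 24},{"x": 0,"y": 0,"z": 0,"twist": 30},{"x": 0,"y": 0,"z": 0,"twist": 36},{"x": 0,"y": 0,"z": 0,"twist": 42},{"x": 0,"y": 0,"z": 0,"twist": 46}]}}

```text
time: 10.65
tool_pos: [560.7, 295.6, 192.6]
tcp_rot: [3.136, -0.004, 1.733]
contact_force: [5.0, 5.0, -6.2]
grip_width: 22.1
finger_force: 30.0
```

```bash
python3 -c "
from h import *
go(559.5,292.5,191,93);print(bot.get_obs()['moment'])
c=snap('wrist','w4');im=c['pixels'][60:260,195:445,::-1];cv2.imwrite('pics/c5.png',cv2.resize(im,(750,600),interpolation=cv2.INTER_CUBIC))"
```

```text
t 10.65 pos [560.7 295.6 192.6] rpy [179.7  -0.2  99.3] shift [-0.0029 -0.0017  0.0016] twist 6.3 q6 0.20060520049732508 F [ 5.   5.  -6.2] w 22.058534535174857
[ 1.65964675 -1.60546697  0.09046386]
```

View pics/c5.png

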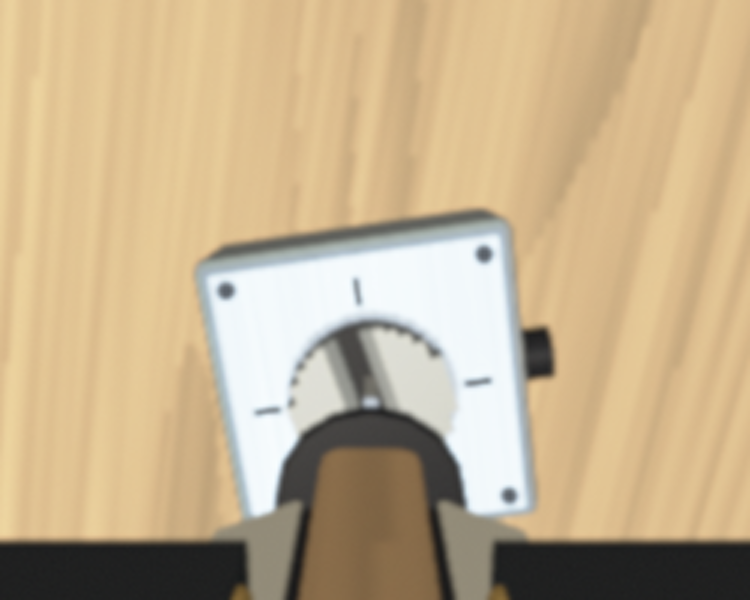

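The switch has followed, with the slot (crop (350,345) to (370,400)) lagging the blade by about 15° and a few degrees short of the stop. I'll turn further until it meets the stop.

>>> {"method": "play_rows", "body": {"commands": [{"x": 0,"y": 0,"z": 0,"twist": 3},{"x": 0,"y": 0,"z": 0,"twist": 5},{"x": 0,"y": 0,"z": 0,"twist": 7},{"x": 0,"y": 0,"z": 0,"twist": 9},{"x": 0,"y": 0,"z": 0,"twist": 11},{"x": 0,"y": 0,"z": 0,"twist": 12},{"x": 0,"y": 0,"z": 0,"twist": 12},{"x": 0,"y": 0,"z": 0,"twist": 12}]}}

```text
time: 11.5
tool_pos: [561.0, 294.8, 192.7]
tcp_rot: [3.136, -0.003, 1.527]
contact_force: [4.8, 3.8, -5.9]
grip_width: 21.9
finger_force: 30.0
```

```bash
python3 -c "
from h import *
go(559.5,292.5,191,93);print(bot.get_obs()['moment'])"
```

```text
t 11.5 pos [561.  294.8 192.7] rpy [179.7  -0.2  87.5] shift [-0.0024 -0.0014  0.0017] twist -5.5 q6 0.40624681223732567 F [ 4.8  3.8 -5.9] w 21.939609190362344
[ 1.12022556 -1.68326243  0.08090995]
```

>>> {"method": "play_rows", "body": {"commands": [{"x": 0,"y": 0,"z": 0,"twist": -3},{"x": 0,"y": 0,"z": 0,"twist": -6},{"x": 0,"y": 0,"z": -0.006,"twist": -6},{"x": 0,"y": 0,"z": -0.015,"twist": -6},{"x": 0,"y": 0,"z": -0.03,"twist": -6},{"x": 0,"y": 0,"z": -0.045,"twist": -6},{"x": 0,"y": 0,"z": -0.06,"twist": -6},{"x": 0,"y": 0,"z": -0.08,"twist": -6}]}}

```text
time: 12.3
tool_pos: [558.5, 293.3, 272.9]
tcp_rot: [-3.14, 0.001, 1.631]
contact_force: [0.3, 0.7, -1.9]
grip_width: 21.5
finger_force: 30.0
```

```bash
python3 -c "
from h import *
go(491.6,-45,270,90)"
```

```text
t 12.3 pos [558.5 293.3 272.9] rpy [-179.9    0.    93.5] shift [-0.3337 -0.0872  0.0032] twist 3.5 q6 0.3018833144451073 F [ 0.3  0.7 -1.9] w 21.54884533839935
```

>>> {"method": "play_rows", "body": {"commands": [{"x": -0.022,"y": -0.006,"z": 0,"twist": 0},{"x": -0.044,"y": -0.012,"z": 0,"twist": 0},{"x": -0.066,"y": -0.018,"z": 0,"twist": 0},{"x": -0.088,"y": -0.024,"z": 0,"twist": 1},{"x": -0.11,"y": -0.03,"z": 0,"twist": 2},{"x": -0.132,"y": -0.035,"z": 0,"twist": 3},{"x": -0.154,"y": -0.04,"z": 0,"twist": 3.5},{"x": -0.176,"y": -0.046,"z": 0,"twist": 3.5}]}}

```text
time: 13.1
tool_pos: [523.4, 114.2, 273.0]
tcp_rot: [3.141, 0.0, 1.57]
contact_force: [0.1, -0.2, -1.4]
grip_width: 21.6
finger_force: 30.0
```

>>> {"method": "play_rows", "body": {"commands": [{"x": -0.022,"y": -0.004,"z": 0,"twist": 0},{"x": -0.044,"y": -0.008,"z": 0,"twist": 0},{"x": -0.066,"y": -0.012,"z": 0,"twist": 0},{"x": -0.088,"y": -0.016,"z": 0,"twist": 0},{"x": -0.11,"y": -0.02,"z": 0,"twist": 0},{"x": -0.132,"y": -0.024,"z": 0,"twist": 0},{"x": -0.155,"y": -0.028,"z": 0,"twist": 0},{"x": -0.155,"y": -0.028,"z": 0,"twist": 0}]}}

```text
time: 13.9
tool_pos: [495.2, -42.0, 273.0]
tcp_rot: [3.141, 0.001, 1.568]
contact_force: [0.7, 0.1, -1.7]
grip_width: 21.9
finger_force: 30.0
```

```bash
python3 -c "
from h import *
c=snap('wrist','w5');t=snap('top','t2')
im=c['pixels'][80:220,250:390,::-1]
f=lambda i:cv2.resize(i,(400,600 if i is im else 600),interpolation=cv2.INTER_CUBIC)
a=cv2.resize(im,(560,560),interpolation=cv2.INTER_CUBIC);b=cv2.resize(t['pixels'][158:208,192:242,::-1],(240,240),interpolation=cv2.INTER_CUBIC)
o=np.zeros((560,800,3),np.uint8);o[:,:560]=a;o[:240,560:]=b
cv2.imwrite('pics/c6.png',o)
go(491.6,27.4,270,90)"
```

```text
t 14.0 pos [495.6 -40.  272.8] rpy [180.   -0.   89.9] shift [ 0.0674 -0.0041  0.0028] twist -0.1 q6 -0.23325881222307934 F [ 0.1 -0.1 -2. ] w 22.027533488940662
```

View pics/c6.png

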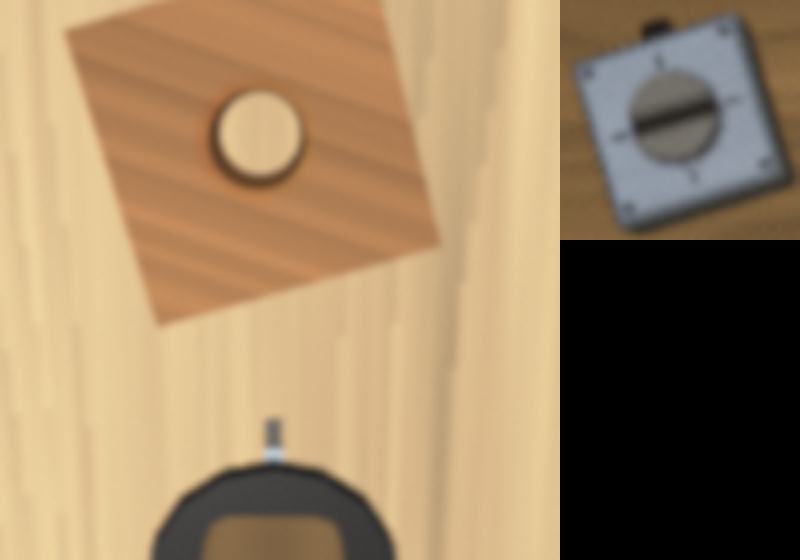

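The switch is now turned in line with its side marks. The stand's hole is at crop (258,136) and the blade's edge at (273,420).

```bash
python3 -c "
from h import *
c=load('w5')
P=lambda x,y,z:at(c,250+(x+.5)/4-.5,80+(y+.5)/4-.5,z)
m=P(258,136,84);t=P(273,420,138.5);tip=t-np.array([0,8,0]);p,_=pose()
print(m,P(210,136,84)-P(305,136,84),tip,p,tip-p);g=m-(tip-p);go(g[0],g[1],225,90)"
```

```text
[492.18403062  28.02188771  84.        ] [-24.75255359   0.05773375   0.        ] [495.89877474 -42.20199489 138.5       ] [495.61994737 -39.97969735 272.79545357] [   0.27882737   -2.22229754 -134.29545357]
t 14.0 pos [495.6 -40.  272.8] rpy [180.   -0.   89.9] shift [ 0.0702 -0.0039  0.0478] twist -0.1 q6 -0.23325881222307934 F [ 0.1 -0.1 -2. ] w 22.027533488940662
```

>>> {"method": "play_rows", "body": {"commands": [{"x": 0.018,"y": -0.001,"z": 0,"twist": 0},{"x": 0.036,"y": -0.002,"z": 0,"twist": 0},{"x": 0.054,"y": -0.003,"z": 0,"twist": 0},{"x": 0.065,"y": -0.0038,"z": 0,"twist": 0},{"x": 0.069,"y": -0.0038,"z": 0.01,"twist": 0},{"x": 0.069,"y": -0.0038,"z": 0.03,"twist": 0},{"x": 0.069,"y": -0.0038,"z": 0.044,"twist": 0},{"x": 0.069,"y": -0.0038,"z": 0.044,"twist": 0}]}}

```text
time: 14.8
tool_pos: [490.7, 29.2, 225.9]
tcp_rot: [-3.137, -0.0, 1.571]
contact_force: [-0.9, -0.1, -1.3]
grip_width: 22.1
finger_force: 30.0
```

>>> {"method": "play_rows", "body": {"commands": [{"x": 0,"y": 0,"z": 0.003,"twist": 0},{"x": 0,"y": 0,"z": 0.007,"twist": 0},{"x": 0,"y": 0,"z": 0.011,"twist": 0},{"x": 0,"y": 0,"z": 0.015,"twist": 0},{"x": 0,"y": 0,"z": 0.019,"twist": 0},{"x": 0,"y": 0,"z": 0.023,"twist": 0},{"x": 0,"y": 0,"z": 0.026,"twist": 0},{"x": 0,"y": 0,"z": 0.026,"twist": 0}]}}

```text
time: 15.6
tool_pos: [491.7, 29.1, 201.7]
tcp_rot: [-3.141, 0.0, 1.57]
contact_force: [0.1, 0.8, -1.0]
grip_width: 21.6
finger_force: 30.0
```

```bash
python3 -c "
from h import *
go(491.8,28.3,143.5,90);print(bot.get_obs()['moment'])"
```

```text
t 15.6 pos [491.7  29.1 201.7] rpy [-180.    0.   90.] shift [-0.0008  0.0001  0.0582] twist -0.0 q6 -0.09612906783136212 F [ 0.1  0.8 -1. ] w 21.55032215658393
[-0.01410059 -0.06452132  0.0096639 ]
```

No contact, and the tip is about 16 mm inside the hole. Continuing down.

>>> {"method": "play_rows", "body": {"commands": [{"x": 0,"y": 0,"z": 0.008,"twist": 0},{"x": 0,"y": 0,"z": 0.018,"twist": 0},{"x": 0,"y": 0,"z": 0.028,"twist": 0},{"x": 0,"y": 0,"z": 0.038,"twist": 0},{"x": 0,"y": 0,"z": 0.047,"twist": 0},{"x": 0,"y": 0,"z": 0.053,"twist": 0},{"x": 0,"y": 0,"z": 0.057,"twist": 0},{"x": 0,"y": 0,"z": 0.057,"twist": 0}]}}

```text
time: 16.4
tool_pos: [491.7, 29.1, 144.7]
tcp_rot: [-3.141, -0.0, 1.57]
contact_force: [-1.0, 0.2, -1.9]
grip_width: 21.7
finger_force: 30.0
```

```bash
python3 -c "
from h import *
go(491.8,28.3,143,90);print(bot.get_obs()['moment'])"
```

```text
t 16.4 pos [491.7  29.1 144.7] rpy [-180.   -0.   90.] shift [-0.0008  0.0001  0.0017] twist -0.0 q6 -0.09613762693887799 F [-1.   0.2 -1.9] w 21.715499983563852
[ 0.02921927 -0.18378922  0.01999707]
```

>>> {"method": "play_rows", "body": {"commands": [{"x": 0,"y": 0,"z": 0.0007,"twist": 0},{"x": 0,"y": 0,"z": 0.0014,"twist": 0},{"x": 0,"y": 0,"z": 0.002,"twist": 0},{"x": 0,"y": 0,"z": 0.002,"twist": 0},{"x": 0,"y": 0,"z": 0.002,"twist": 0},{"x": 0,"y": 0,"z": 0.002,"twist": 0},{"x": 0,"y": 0,"z": 0.002,"twist": 0},{"x": 0,"y": 0,"z": 0.002,"twist": 0}]}}

```text
time: 17.2
tool_pos: [491.9, 29.1, 143.2]
tcp_rot: [3.142, 0.0, 1.571]
contact_force: [0.5, -0.2, -2.1]
grip_width: 21.7
finger_force: 30.0
```

>>> {"method": "play_rows", "body": {"commands": [{"x": 0,"y": 0,"z": 0,"twist": 0},{"x": 0,"y": 0,"z": 0,"twist": 0},{"x": 0,"y": 0,"z": 0,"twist": 0},{"x": 0,"y": 0,"z": 0,"twist": 0},{"x": 0,"y": 0,"z": 0,"twist": 0},{"x": 0,"y": 0,"z": 0,"twist": 0},{"x": 0,"y": 0,"z": 0,"twist": 0},{"x": 0,"y": 0,"z": 0,"twist": 0}], "jaw": 0}}

```text
time: 18.0
tool_pos: [491.9, 29.1, 143.2]
tcp_rot: [3.142, 0.0, 1.57]
contact_force: [0.6, 0.5, -0.7]
grip_width: 81.3
finger_force: 0.0
```

>>> {"method": "play_rows", "body": {"commands": [{"x": 0,"y": 0,"z": 0,"twist": 0},{"x": 0,"y": 0,"z": 0,"twist": 0},{"x": 0,"y": 0,"z": -0.01,"twist": 0},{"x": 0,"y": 0,"z": -0.03,"twist": 0},{"x": 0,"y": 0,"z": -0.06,"twist": 0},{"x": 0,"y": 0,"z": -0.09,"twist": 0},{"x": 0,"y": 0,"z": -0.12,"twist": 0},{"x": 0,"y": 0,"z": -0.15,"twist": 0}]}}

```text
time: 18.8
tool_pos: [491.7, 29.2, 295.3]
tcp_rot: [3.141, 0.0, 1.571]
contact_force: [-0.2, -0.3, 0.8]
grip_width: 91.9
finger_force: 0.0
```

```bash
python3 -c "
from h import *
go(491.8,28.3,300,90)
c=snap('scene','s2')
a=cv2.resize(c['pixels'][140:240,280:400,::-1],(720,600),interpolation=cv2.INTER_CUBIC);cv2.imwrite('pics/c7.png',a)"
```

```text
t 18.8 pos [491.7  29.2 295.3] rpy [180.   0.  90.] shift [-0.0009  0.0001 -0.0047] twist -0.0 q6 -0.09617189142668985 F [-0.2 -0.3  0.8] w 91.85873907059691
```

View pics/c7.png

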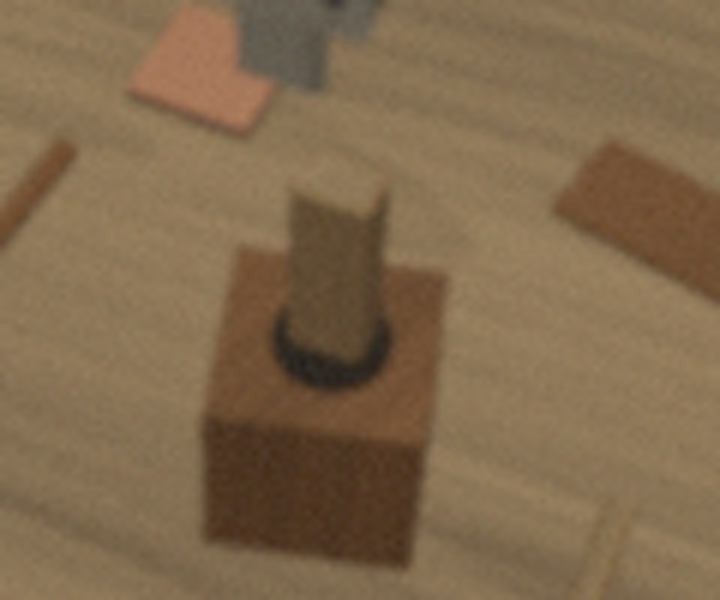

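The driver stands upright, with its guard on the wood at crop (332,345), and the gripper is clear of it.

```bash
python3 -c "
from h import *
print(bot.close_job())"
```

```text
the job is handed in; nothing more can be done
None
```

The larger switch is turned about a quarter turn clockwise and lines up with its side marks. The smaller switch was never approached, the screwdriver is back upright with its guard on the wood, and the job is handed in; no verdict came back.

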